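# Clamp a gear on the hydraulic arbor and index it three teeth by the clicks

### The job

Clamp the gear on its hydraulic arbor by working the pump lever through exactly three full strokes, all the way down and all the way back up each time. Then take the indexing knob, turn it clockwise back to its zero stop, and from there count three clicks counter-clockwise without running on past the third; finish while still gripping the knob and holding it on that third click, so that the dial indicator can be read. Do not touch the gear or the indicator, and leave the ring gauge, the loupe and the can where they are.

Things in the scene. Friction and masses are not known exactly. Their poses are not given: they have to be found in the camera images.
- indexer: the gear indexing fixture, fixed to the desk: grey metal box 40 mm high on a dark base plate 212 x 126 mm. Origin: centre of its underside, on the desk; x runs from the knob end to the gear end, y to the left, z up. Knob axis at x = -52 mm, y = 0; gear axis at x = +52 mm, y = 0; hand pump on the right side (-y). A detent block 52 mm high stands 42 to 60 mm left of the knob axis
- knob_grip (a point): middle of the round black fluted grip of the indexing knob, 77 mm above the desk on the knob's vertical axis. The grip is 40 mm in diameter and reaches from 62 to 90 mm above the desk, with a white line on top; below it are a thin stem and a notched star wheel 59 mm across, its top 50 mm above the desk
- index_knob (a joint): angle of the knob in rad, growing counter-clockwise seen from above. A sprung roller clicks into a notch every 22.5 degrees (0.393 rad): zero notch at 0 with the hard zero stop just behind it at -0.05, third click at 1.178, the last at 1.96. It takes about 0.15 N m to leave a notch, then it snaps into the next. It starts on its first or second click
- lever_grip (a point): middle of the top face of the pump lever's rubber grip, 52 mm long, 24 mm wide, 16 mm thick; moves with the lever. Lever up: 91 mm above the desk and 92 mm from the pivot in plan, toward the knob end (-x of the indexer); fully down: 46 mm above the desk and 100 mm from the pivot in plan
- lever_pivot (a point): the lever's pivot, 50 mm above the desk; its axis lies along the indexer's y
- pump_lever (a joint): angle of the pump lever in rad: 0 fully up (its spring returns it there by itself in about half a second), 0.46 fully down on its stop; over 0.40 counts as down and under 0.06 as up. Pressed down at the grip it takes about 5 N at the top and 12 N at the bottom
- pressure (a joint): clamping pressure held by the pump's check valve, shown by the round gauge behind the lever (its needle turns 2.4 times as far): 0 at the start, about 0.43 after one full stroke, 0.71 after two, 0.98 after three, 1.26 after four. Half strokes raise it little or not at all
- gear: the small spur gear on the arbor at the far end of the fixture, 29 mm across, origin at the centre of its underside 52 mm above the desk; it turns 15 degrees (one tooth) for each click
- indicator: the dial indicator on its post at the far left corner of the fixture, 91 mm high, its dial centre at x = +69 mm, y = +27 mm of the indexer; its origin is that of the indexer
- ring_gauge: bystander: steel ring gauge 46 mm across and 16 mm high, lying flat to the left of the fixture; origin at the centre of its underside
- loupe: bystander: folding pocket magnifier 37 x 84 x 15 mm, lying to the right of the pump; origin at the middle of its underside
- objective_can: bystander: round screw can 47 mm across and 52 mm high, standing to the right of the pump; origin at the centre of its underside

How it is judged:
By the outcome, as a careful person would: the job done as asked, in the order asked, and still so for the second after the job is handed in, while the arm keeps its last pose, push and grip.
It also fails if it takes over 51 s, if anything falls off the work surface, if the arm or the gripper's body presses on something with over 40 N, if the wrist force passes 120 N, or if a joint passes its speed limit or range.

### The arm

A 6-joint arm with a two-finger parallel gripper is mounted at the origin on a cart in front of the work surface, level with it; the furniture and walls round the work are solid. World frame = base frame: x ahead of the robot, y to its left, z up, the work surface at z = 0. Lengths are in m, angles in degrees, forces in N, time in s.
With the tool pointing down it reaches from about 0.35 to 0.875 m from the base axis. Payload 4.2 kg.
Tool frame: the origin (TCP) lies midway between the tips of the shut fingers; the grasp point (between the pads) lies 19 mm behind it; z points along the fingers, y is the line along which they close (so a half turn about z gives the same grasp; the last joint's range is limited). The gripper opens to 87 mm and grips with 3 to 60 N. Pads are 19 mm wide; open, the fingers measure 117 mm over their backs; the gripper's body (75 mm by 190 mm) begins 51 mm behind the grasp point.
Start: joints at [91.364, 22.042, 0.453, 0, -68.411, -14.817], TCP at [0.145, 0.608, 0.223] pointing down, gripper open.
Joint ranges: [-179.83, 179.83], [-69.29, 118.12], [-61.27, 80.66], [-181.25, 117.63], [-171.15, -9.14], [-177.46, 177.46]. Speed limits (degrees/s): [159.86, 159.86, 180, 180, 180, 180].

### API

Orientations are given as [roll, pitch, yaw] about the fixed x, y, z axes, in that order (R = Rz(yaw) Ry(pitch) Rx(roll)).
In Python, from workcell import env gives the robot as it stands. The module is installed in compiled form; this text tells all that it offers. Calls block until the motion is done:
- env.goto(position, orientation): joint-space move of the TCP to a pose.
- env.move_straight(position, rotation=None, rate=0.15, force_limit=None): straight line of the TCP; rotation=None keeps the orientation; rate is the mean speed in m/s. With force_limit (N) it stops when the force on the tool has changed by that much, and returns True; else False.
- env.set_joints(angles): joint-space move.
- env.gripper_to(opening, grasp_force=None): opening from 0.0 (shut) to 1.0 (fully open); grasp_force is the grip in N (None keeps the last); returns when the fingers have stopped.
- env.dwell(seconds).
- env.inverse_kinematics(position, orientation): joint angles nearest the present ones, or None.
- env.read_state(): the state.
- env.grab_frame(name): name is "side" or "top" or "wrist"; returns a dict with "image" (400x640x3 uint8, blue, green, red), "fx", "fy", "cx", "cy" (pixels), "position" and "orientation" of the camera in the world. Camera axes: x right, y up, looking along -z (the intrinsics and any distortion apply to the point x, -y, -z); pixel columns grow to the right and rows downward; lengths in m; the calibration is good to about 2 mm. A picture is of the moment at which its call begins. There is no depth.
A pose or a line that the arm cannot do raises env.Unreachable and nothing moves.
- env.close_job(): hands the job in; it is judged then, once.
Trained networks look in a picture, given as the dict that the camera call returned (one of the last four; its "shot" number tells which), for a name from the list of things; names that differ only in an ending like _2 or _b are one class to them, and where a whole thing is asked for, a point or a joint stands for the part that bears it (a point fixed in the world has none). Each returns a list of dicts, best first, with "score" (0 to 1); they miss things now and then, are a little off and sometimes report something else, mostly with a low value. They report only what shows in the picture. A call takes as long as a camera call.
- env.search_frame(picture, thing): "xyz" ([x, y, z] in m, in world coordinates, good to about 4 mm: the middle of the surface that is visible of it).
- env.trace(picture, thing): "mask" (400x640 bool, what is visible of it).
The state is a dict: "clock": time; "joint_positions": joint angles; "qvel": joint speeds; "joint_torque": joint torques, N m; "position": TCP position; "tool_rot": TCP orientation; "force": force on the tool from outside, world axes, zero at the start; "wrist_torque": the same for the moment, N m; "opening": opening from 0.0 (shut) to 1.0 (fully open); "finger_force": force on a finger pad.
Only numpy, scipy, OpenCV 4.12 (cv2) and the standard library are available. Lean on these libraries where they do the work, as an engineer would, in place of code of your own. Each camera call takes 0.05 s, during which the arm holds its last target. There are 200 camera calls.

## Working session

There is one attempt and no reset: what is moved stays moved. The work goes in short steps, each a Python script; the robot and the scene stay as the last script left them, time stands still between calls to the robot, and variables do not carry over. Pictures are saved under pics/ and viewed, at most 10 in all, crops included, and the job is handed in when it is done.

```bash
mkdir -p pics
python3 - <<'E'
from workcell import env
import cv2,numpy as np
ims=[]
for n in ["top","side","wrist"]:
    f=env.grab_frame(n); cv2.imwrite(f"pics/a_{n}.png",f["image"])
    print(n,np.round(f["position"],3),np.round(f["orientation"],1),f["fx"],f["cx"],f["cy"],[k for k in f])
    for t in ["indexer","knob_grip","lever_grip","lever_pivot","gear","indicator","ring_gauge","loupe","objective_can"]:
        r=env.search_frame(f,t)
        print(t,[(np.round(d["xyz"],3).tolist(),round(d["score"],2)) for d in r[:2]])
print(env.read_state())
E
```

```text
top [0.444 0.01  0.928] [  8.1  -0.8 -88.9] 408.87317152454176 317.23666448888326 195.40737456973406 ['image', 'fx', 'fy', 'cx', 'cy', 'position', 'orientation', 'shot']
indexer [([0.593, -0.006, 0.042], 0.77), ([0.541, -0.003, 0.089], 0.42)]
knob_grip [([0.538, -0.005, 0.087], 0.65)]
lever_grip [([0.554, -0.077, 0.089], 0.77)]
lever_pivot [([0.593, -0.005, 0.037], 0.65)]
gear [([0.641, 0.018, 0.06], 0.57)]
indicator [([0.654, 0.05, 0.09], 0.66)]
ring_gauge [([0.579, 0.126, 0.015], 0.78), ([0.675, -0.123, 0.054], 0.54)]
loupe [([0.574, -0.172, 0.014], 0.72)]
objective_can [([0.674, -0.123, 0.051], 0.78), ([0.593, -0.006, 0.04], 0.4)]
side [ 0.618 -0.663  0.701] [47.6 -0.1  4.4] 475.7774514736693 318.79498461902966 189.9788812298199 ['image', 'fx', 'fy', 'cx', 'cy', 'position', 'orientation', 'shot']
indexer [([0.607, -0.026, 0.04], 0.69)]
knob_grip [([0.544, -0.015, 0.069], 0.61), ([0.658, 0.051, 0.09], 0.35)]
lever_grip [([0.556, -0.082, 0.082], 0.9), ([0.656, 0.051, 0.088], 0.46)]
lever_pivot [([0.608, -0.028, 0.04], 0.76)]
gear [([0.559, -0.081, 0.082], 0.18)]
indicator [([0.656, 
[... 498 characters left out ...]
ive_can []
{'clock': 1.5, 'joint_positions': array([ 9.13648107e+01,  2.20417739e+01,  4.51608172e-01, -4.72349891e-04,
       -6.84109472e+01, -1.48176030e+01]), 'qvel': array([-0.0853901 , -0.0988009 ,  0.01619063,  0.03098229,  0.0795007 ,
       -0.05336637]), 'joint_torque': array([-1.82800359e-04, -3.90464652e+01,  1.87617356e+01,  4.22449932e+00,
        1.54658005e-02, -2.56668278e-05]), 'position': array([0.14536144, 0.6078317 , 0.22254089]), 'tool_rot': array([ 1.79998812e+02,  1.39988760e-04, -1.34529661e+01]), 'force': array([-0.51707312,  0.20749289,  0.1283693 ]), 'wrist_torque': array([-0.08172611, -0.02414849,  0.02124086]), 'finger_force': 0.0, 'opening': 1.0020109197233453}
```

View pics/a_top.png

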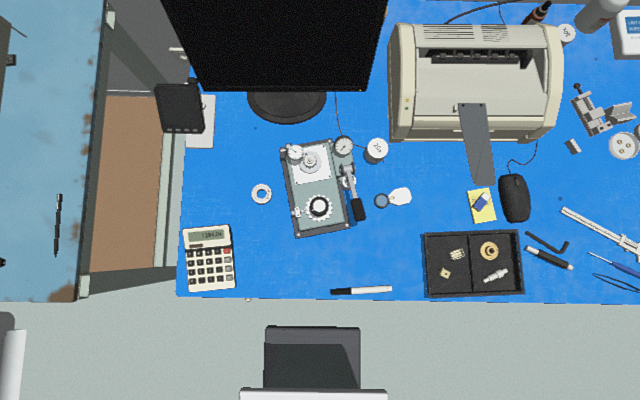

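View pics/a_side.png

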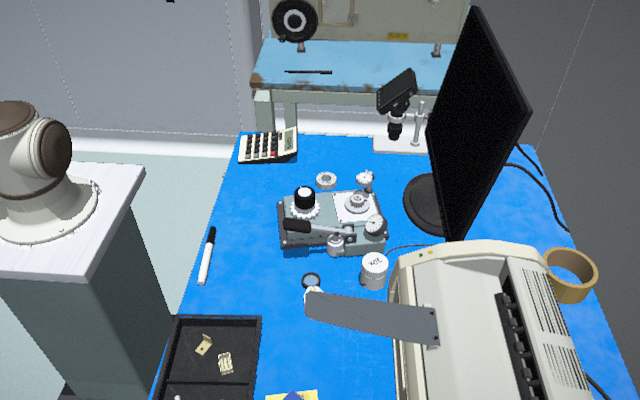

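Run:
```python
from workcell import env
import cv2,numpy as np
def fmt(r): return [(np.round(d["xyz"],3).tolist(),round(d["score"],2)) for d in r[:2]]
env.goto([0.10,0.45,0.3],[180,0,-13.45])
env.goto([0.44,0.0,0.3],[180,0,-78])
env.goto([0.57,-0.02,0.24],[180,0,-78])
env.gripper_to(0.0,15)
f=env.grab_frame("wrist"); cv2.imwrite("pics/b.png",f["image"])
np.savez("b.npz",**{k:f[k] for k in f})
for t in ["knob_grip","lever_grip","gear","indicator"]: print(t,fmt(env.search_frame(f,t)))
s=env.read_state(); print(s["clock"],s["joint_positions"].round(1),s["position"],s["tool_rot"],f["position"],f["orientation"],s["force"])
```

```text
knob_grip [([0.543, -0.008, 0.094], 0.61)]
lever_grip [([0.558, -0.079, 0.084], 0.82)]
gear [([0.643, 0.014, 0.062], 0.92), ([0.541, -0.012, 0.09], 0.17)]
indicator [([0.656, 0.04, 0.089], 0.8), ([0.573, -0.178, 0.015], 0.6)]
6.7 [ 14.3  16.   -5.8   0.  -68.1  -2.3] [ 0.57000477 -0.02001218  0.24000562] [ 1.79999725e+02 -2.52429370e-03 -7.79993448e+01] [ 0.58563986 -0.09082575  0.40112526] [-1.56603712e+01  1.12433923e-02 -1.67971757e+02] [-0.4754421   0.5294042   0.60481597]
```

View pics/b.png

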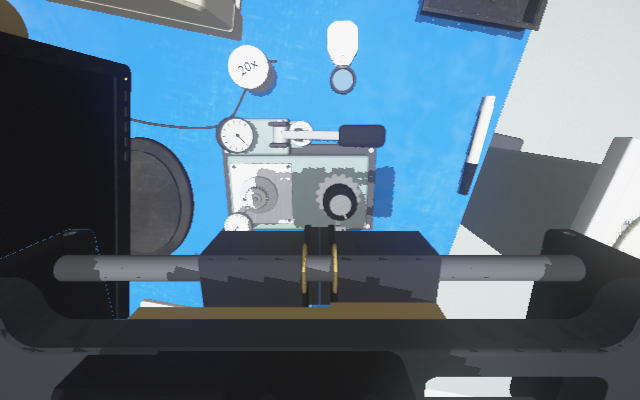

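```bash
cat > h.py <<'E'
import numpy as np
from scipy.spatial.transform import Rotation as R
def pix2w(f,u,v,z):
    d=R.from_euler("xyz",f["orientation"],degrees=True).apply([(u-f["cx"])/f["fx"],-(v-f["cy"])/f["fy"],-1.])
    p=np.array(f["position"]); return p+d*(z-p[2])/d[2]
E
python3 - <<'E'
from h import *
import cv2
f=dict(np.load("b.npz"))
for n,u,v,z in [("knob",341,206,.09),("gear",258,198,.065),("lever",362,135,.089),("dial",238,221,.091),("leverR",385,136,.1),("leverL",340,134,.08)]:
    print(n,pix2w(f,u,v,z).round(4))
c=f["image"][90:240,200:400]; cv2.imwrite("pics/b2.png",cv2.resize(c,(800,600),interpolation=cv2.INTER_CUBIC))
E
```

```text
knob [ 0.5407 -0.0007  0.09  ]
gear [0.6401 0.0179 0.065 ]
lever [ 0.5367 -0.0836  0.089 ]
dial [0.6545 0.042  0.091 ]
leverR [ 0.5147 -0.0878  0.1   ]
leverL [ 0.5595 -0.0793  0.08  ]
```

View pics/b2.png

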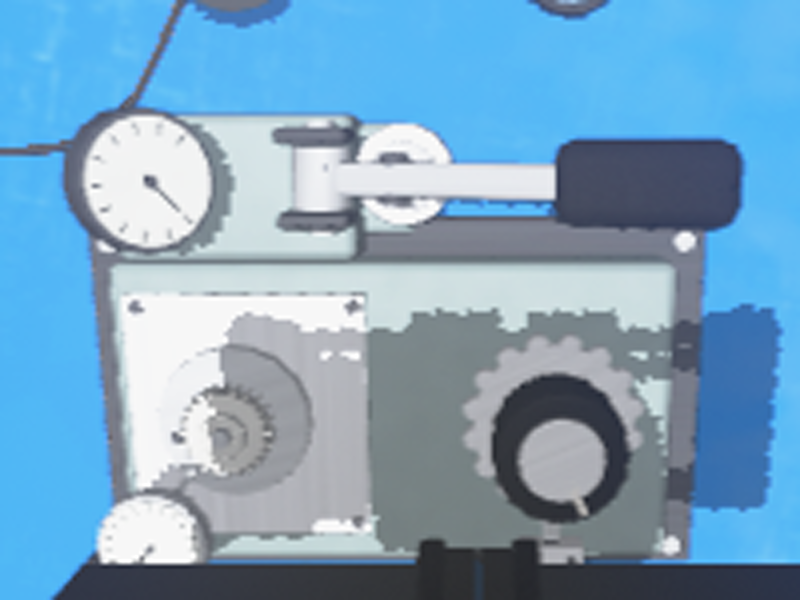

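```bash
cat >> h.py <<'E'
G=np.array([.5367,-.0836]); u=np.array([np.cos(np.radians(12)),np.sin(np.radians(12))])
def stroke(env,zt=.040,fl=22):
    hit=env.move_straight([*(G-.008*u),zt],rate=.06,force_limit=fl)
    s=env.read_state(); print("down",hit,s["clock"],s["position"].round(4),s["force"].round(1))
    env.move_straight([*G,.125],rate=.12); env.dwell(.3)
    print("up",env.read_state()["clock"])
    return s["position"][2]
E
python3 - <<'E'
from workcell import env
from h import *
import cv2
env.goto([*G,.125],[180,0,-78])
stroke(env)
f=env.grab_frame("wrist"); cv2.imwrite("pics/c.png",f["image"])
E
```

```text
down True 8.5333 [ 0.5274 -0.0859  0.0466] [-2.5  1.  11. ]
up 9.65
```

View pics/c.png

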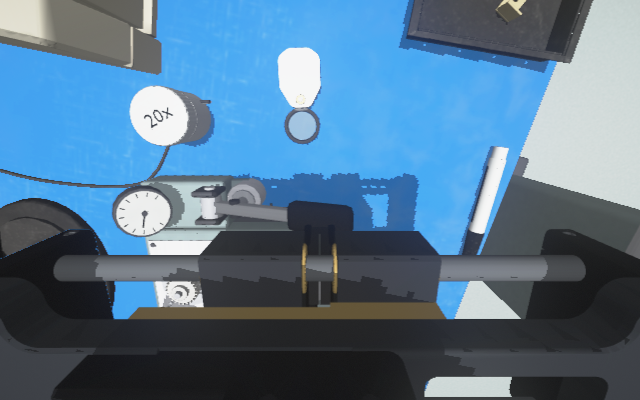

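Run:
```python
from workcell import env
from h import *
import cv2
ims=[cv2.imread("pics/c.png")]
for i in range(2):
    stroke(env); f=env.grab_frame("wrist"); ims.append(f["image"])
ims=[cv2.resize(i[180:240,110:175],(390,360),interpolation=cv2.INTER_CUBIC) for i in ims[1:]]
cv2.imwrite("pics/d.png",np.hstack(ims))
```

```text
down True 10.9333 [ 0.5277 -0.0858  0.0467] [-3.8  1.  10.8]
up 12.05
down True 13.3333 [ 0.5276 -0.0858  0.0467] [-2.8  1.  11.2]
up 14.45
```

View pics/d.png

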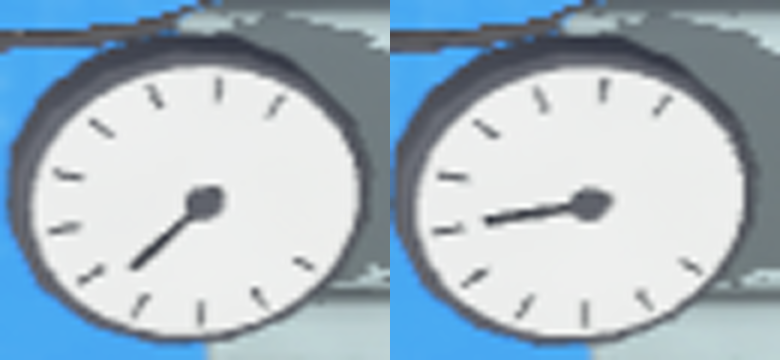

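Run:
```python
from workcell import env
from h import *
import cv2
out=[]
for n in ["top","side"]:
    if n=="top":
        env.goto([.44,-.25,.2],[180,0,-78])
    f=env.grab_frame(n)
    def w2p(p):
        c=R.from_euler("xyz",f["orientation"],degrees=True).inv().apply(np.array(p)-f["position"])
        return np.array([f["cx"]+f["fx"]*c[0]/-c[2], f["cy"]-f["fy"]*c[1]/-c[2]])
    K=np.array([.541,0.]); c=w2p([*K,.08]); o=(c-[25,25]).astype(int)
    im=f["image"][o[1]:o[1]+50,o[0]:o[0]+50]; im=cv2.resize(im,(400,400),interpolation=cv2.INTER_NEAREST)
    for z,col in [(.09,(0,0,255)),(.062,(0,255,0))]:
        a=np.linspace(0,2*np.pi,60); 
        pts=np.array([(w2p([K[0]+.02*np.cos(t),K[1]+.02*np.sin(t),z])-o+.5)*8 for t in a])
        cv2.polylines(im,[pts.astype(np.int32)],True,col,1)
    out.append(im)
    print(n, 8*(w2p([K[0]+.01,K[1],.09])-w2p([*K,.09])), 8*(w2p([K[0],K[1]+.01,.09])-w2p([*K,.09])))
cv2.imwrite("pics/e.png",np.hstack(out)); print(env.read_state()["clock"])
```

```text
top [  0.70503708 -38.4836913 ] [-38.79600392  -0.76749699]
side [41.9005624  2.2768626] [  4.15361558 -28.08684268]
15.4417
```

View pics/e.png

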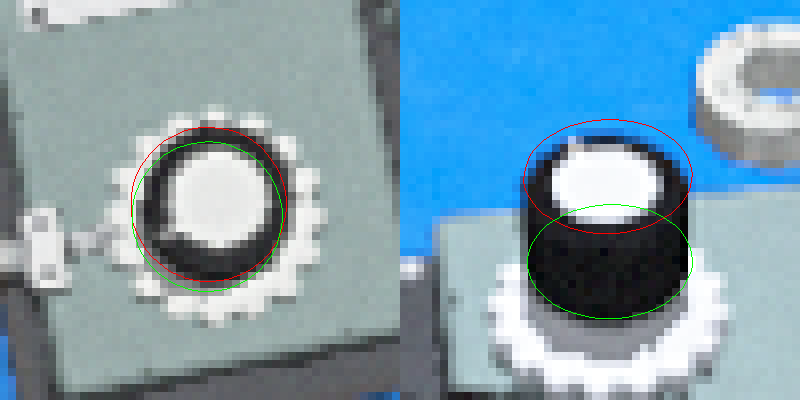

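Run:
```python
from workcell import env
from h import *
K=[.541,-.0015]
env.gripper_to(.7,30)
env.goto([*K,.15],[180,0,-78])
hit=env.move_straight([*K,.060],rate=.1,force_limit=10)
s=env.read_state(); print(hit,s["clock"],s["position"],s["opening"],s["force"],s["joint_positions"].round(1))
if not hit:
    env.gripper_to(0,30)
    s=env.read_state(); print(s["clock"],s["opening"]*87,s["finger_force"],s["force"].round(2),s["wrist_torque"].round(3))
    q=s["joint_positions"].copy(); j0=q[5]; t0=s["wrist_torque"][2]
    for i in range(25):
        q[5]-=2.5; env.set_joints(q); s=env.read_state()
        t=s["wrist_torque"][2]-t0
        print(round(s["clock"],2),round(s["joint_positions"][5]-j0,2),round(t,3),s["force"].round(1))
        if abs(t)>.3: break
```

```text
False 18.7417 [ 0.54156166 -0.00149177  0.0606214 ] 0.6977464775298421 [0.22808785 0.0966712  0.3514507 ] [ 17.   24.1 -23.1   0.  -42.7  -5. ]
19.2667 39.49006862450424 30.00027143396437 [0.2  0.22 0.99] [ 0.129 -0.108  0.045]
19.52 -2.43 0.061 [ 0.4 -0.1  1.1]
19.77 -4.91 -0.015 [ 0.4 -0.5  0.5]
20.02 -7.4 -0.031 [ 2.3 -0.2  0.1]
20.27 -9.9 -0.04 [ 2.2 -1.  -0.8]
20.52 -12.4 -0.063 [ 3.  -0.2 -1.3]
20.77 -14.9 -0.125 [ 3.6  0.2 -2.8]
21.02 -17.4 -0.195 [ 4.5 -0.4 -2.6]
21.27 -19.9 -0.207 [ 5.  -1.  -3.1]
21.52 -22.38 -0.05 [ 5.8 -1.9 -3.7]
21.77 -24.85 0.08 [ 4.9 -0.6 -3.4]
22.02 -27.24 0.616 [ 5.3 -1.  -4.1]
```

Run:
```python
from workcell import env
from h import *
import cv2
s=env.read_state(); print(s["clock"],s["wrist_torque"][2],s["opening"]*87)
f=env.grab_frame("wrist"); a=f["image"]
q=s["joint_positions"].copy(); q[5]=-5.0-27.5; j0=-5.0
L=[]
while q[5]<j0+44.5-.01:
    q[5]=min(q[5]+3,j0+44.5); env.set_joints(q); s=env.read_state()
    L.append((round(s["joint_positions"][5]-j0,1),round(s["wrist_torque"][2]-.045,2)))
print(L)
env.dwell(.5); s=env.read_state(); print(s["clock"],s["wrist_torque"],s["force"],s["opening"]*87,s["joint_positions"][5],s["tool_rot"])
f=env.grab_frame("side"); g=env.grab_frame("top")
def crop(f,p=(.541,-.0015,.08)):
    c=R.from_euler("xyz",f["orientation"],degrees=True).inv().apply(np.array(p)-f["position"])
    u=int(f["cx"]+f["fx"]*c[0]/-c[2]); v=int(f["cy"]-f["fy"]*c[1]/-c[2])
    return cv2.resize(f["image"][v-45:v+45,u-30:u+90],(400,300),interpolation=cv2.INTER_CUBIC)
b=env.grab_frame("wrist")["image"]
cv2.imwrite("pics/f.png",np.vstack([np.hstack([crop(f),crop(g)]),np.hstack([cv2.resize(i[200:350,220:420],(400,300)) for i in(a,b)])]))
```

```text
22.0167 0.6615588174548352 39.240079478184725
[(np.float64(-24.5), np.float64(0.09)), (np.float64(-21.6), np.float64(-0.09)), (np.float64(-18.6), np.float64(-0.15)), (np.float64(-15.6), np.float64(-0.08)), (np.float64(-12.6), np.float64(-0.03)), (np.float64(-9.6), np.float64(0.01)), (np.float64(-6.6), np.float64(0.07)), (np.float64(-3.6), np.float64(0.05)), (np.float64(-0.7), np.float64(-0.12)), (np.float64(2.3), np.float64(-0.12)), (np.float64(5.3), np.float64(-0.09)), (np.float64(8.3), np.float64(-0.11)), (np.float64(11.3), np.float64(0.02)), (np.float64(14.4), np.float64(0.03)), (np.float64(17.4), np.float64(0.13)), (np.float64(20.4), np.float64(0.09)), (np.float64(23.3), np.float64(-0.15)), (np.float64(26.3), np.float64(-0.13)), (np.float64(29.3), np.float64(-0.08)), (np.float64(32.3), np.float64(-0.02)), (np.float64(35.3), np.float64(0.05)), (np.float64(38.4), np.float64(0.1)), (np.float64(41.4), np.float64(0.14)), (np.float64(44.3), np.float64(-0.11))]
28.5667 [ 0.28264966  1.91173947 -0.0351456 ] [-6.69920768  0.23896268  6.9413848 ] 39.099208202002536 39.32285574034454 [ 1.79860201e+02  5.51486217e-02 -3.36068721e+01]
```

View pics/f.png

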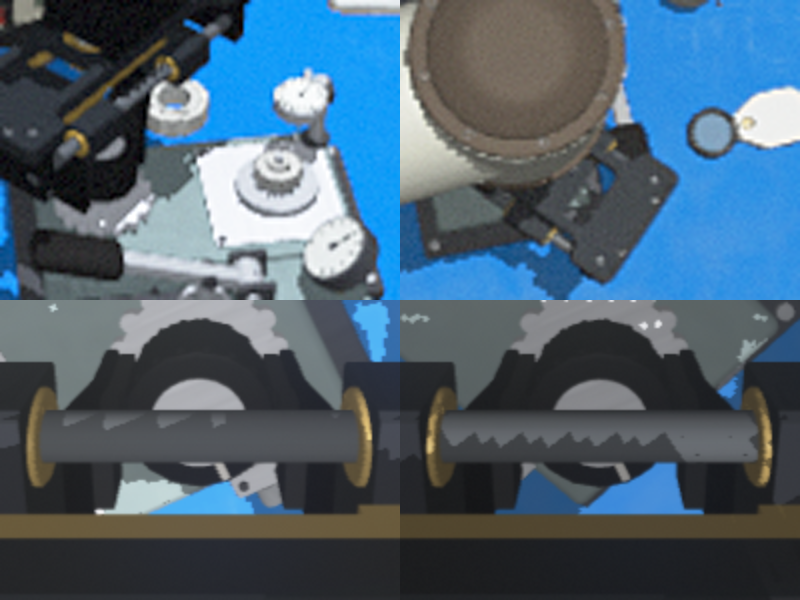

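```bash
python3 -c "
from workcell import env
print(env.close_job(), env.read_state()['clock'])"
```

```text
the job is handed in; nothing more can be done
the job is handed in; nothing more can be done
```

I handed the job in at about 29 s: the pump lever had three full strokes (gauge needle stepped up three times), and the knob was turned back to its zero stop, then three clicks counter-clockwise by the wrist torque. It is still gripped there, within about 1° of the notch. The gear, indicator, ring gauge, loupe and can were not touched, and no verdict came back.

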